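# Shut the test port and show the meter's inlet to the inspection camera

### The job

Shut the steel lid of the test port, which stands open in the inspection camera's view: lower it until it is fully closed, without letting it slam. Then lift the brass water meter off the bench and hold it upright in the air in front of the camera, its blue-ringed inlet facing the lens squarely, centred on the lens and 12 cm from it. Finish while still holding the meter there with the lid shut, never touch the camera, and leave the handwheel, both coupling nuts and the glass dome where they lie.

Things in the scene. Friction and masses are not known exactly. Their poses are not given: they have to be found in the camera images.
- lid (a joint): angle q of the test port's steel lid, rad: 0 shut, 1.45 fully open (not quite upright), starts at 1.05 to 1.35. A slotted friction stay on one end of the lid holds it at any angle, so it does not fall by itself; about 6 N square to its outer face, 130 mm from the hinge, pushes it shut. At angle q it runs from the hinge along (0, cos q, sin q), in the axes of lid_hinge
- lid_hinge (a point): point on the lid's hinge axis, half-way along the hinge, 54.5 mm above the bench, in the mid-plane of the lid plate. Axes: x along the hinge, y from the hinge across the port to where the free edge lies when shut, z up. The lid's outer face looks along (0, -sin q, cos q): mostly towards the camera when open, up when shut. The camera stands beyond the hinge, on its -y side
- lid_edge (a point): middle of the lid's free edge, half-way through its thickness; moves with the lid. The lid is a flat steel plate, 204 mm along the hinge, 193 mm from hinge axis to free edge, 5 mm thick; its pull ring is sunk flush in the outer face, so the face is free to push on
- meter_center (a point): centre of the loose brass water meter: half-way up it on its vertical axis, 39 mm above its underside. It is 77.5 mm high, 0.5 to 0.8 kg: round body 57 mm in diameter, on it a round head ring 60 mm in diameter from 43 to 69 mm above the underside (grip it there, from any side), on top a white dial. Axes: x from the vertical axis out of the inlet end, z up
- meter_inlet (a point): centre of the meter's inlet face, the end with a 9 mm wide blue plastic strainer ring: 55 mm along x from the meter's axis, 20 mm above its underside; axes as meter_center. The other end is plain brass. Both threaded ends are 27 mm in diameter, in line, 110 mm over all, and reach no higher than 35 mm above the underside
- handwheel: loose red cast-iron valve handwheel lying flat, 121 mm in diameter, 26 mm high; origin under its hub
- nut_a: loose bronze hexagonal coupling nut lying flat, 46 mm across flats, 22 mm high; origin under its centre
- nut_b: a second such nut
- dome: loose clouded glass register dome standing on its rim, 66 mm in diameter, 36 mm high; origin under its centre
- port: the test port: a raised rectangular galvanized frame fixed to the bench, open on top (a brass nozzle inside), 200 mm along x, 190 mm along y, 52 mm high; the hinge lies over its -y edge, the stay on its +x end. Origin under its centre, axes as lid_hinge
- camera: the inspection camera, not to be touched (blue housing, black lens, ring light 68 mm in diameter), fixed. Origin at the centre of its front glass, 170 to 230 mm above the bench; x points along its level line of sight, z up. It reaches 120 mm back from there and 34 mm to each side, up and down; its post, 22 mm thick and 297 mm tall on a 110 mm round foot, stands 100 mm behind the glass
There are look-alikes about, which are no part of the job. Of the things shaped like the part that bears meter_center, the brass one is meant.

How it is judged (in metres and radians):
On the way, in this order (a step that is already met when the one before it is completed fails the run):
1. the lid is fully shut, the meter still standing on the bench (value of joint lid below 0.03 rad and height (world z) of meter_center below 0.055 m), for 0.2 s.
2. the meter is lifted clear of the bench with the lid shut (height (world z) of meter_center above 0.08 m and value of joint lid below 0.03 rad and contact force between meter and the fingers above 2 N), for 0.2 s.
At the end, for the whole second after the job is handed in: Lid shut within 0.03 rad. Meter held still by the fingers alone: inlet face 100-140 mm before the lens, within 15 mm of its line of sight sideways and in height, inlet towards it, pipe axis within 0.16 rad of it, upright within 0.14 rad. Handwheel, nuts, dome within 20 mm of their start (value of joint lid below 0.03 rad and x of meter_inlet in the frame of camera between 0.1 and 0.14 m and y of meter_inlet in the frame of camera between -0.015 and 0.015 m and z of meter_inlet in the frame of camera between -0.015 and 0.015 m and x of meter_center in the frame of camera above 0.14 m and angle between the x axis of meter_inlet and the x axis of camera, either way round below 0.16 rad and angle between meter_center's own z axis and vertical below 0.14 rad and contact force between meter and the fingers above 2 N and contact force between meter and port below 0.1 N and contact force between meter and camera below 0.1 N and linear speed of meter below 0.02 m/s and angular speed of meter below 0.15 rad/s and distance of each of handwheel, nut_a, nut_b, dome from where it was at the start of the episode below 0.02 m); the arm keeps its last pose, push and grip.
It fails at once if the lid is slammed: it closes its last 0.25 rad faster than 3 rad/s (0.6 m/s at the free edge) (value of joint lid below 0.25 rad and velocity of joint lid below -3 rad/s).
It fails at once if the camera is touched (contact force between anything else and camera above 1 N).
It fails at once if a bystander (handwheel, nut or dome) is pushed more than 20 mm (distance of any of handwheel, nut_a, nut_b, dome from where it was at the start of the episode above 0.02 m).
It also fails if it takes over 69 s, if anything falls off the work surface, if the arm or the gripper's body presses on something with over 40 N, if the wrist force passes 120 N, or if a joint passes its speed limit or range.

### The arm

A 6-joint arm with a two-finger parallel gripper is mounted at the origin on the work surface. World frame = base frame: x ahead of the robot, y to its left, z up, the work surface at z = 0. Lengths are in m, angles in degrees, forces in N, time in s.
With the tool pointing down it reaches from about 0.35 to 0.85 m from the base axis. Payload 8.1 kg.
Tool frame: the origin (TCP) lies on the front face of the gripper's body, between the roots of the fingers; the fingertips stand 84 mm ahead of it and the grasp point (between the pads) lies 65 mm ahead of it (arm.finger_overhang is the distance from the TCP to the fingertips, in m); z points along the fingers, x is the direction in which the jaws open and shut, and the axes are right-handed (so a half turn about z gives the same grasp; the last joint's range is limited). The gripper opens to 93 mm and grips with 3 to 60 N. Pads are 15 mm wide; open, the fingers measure 128 mm over their backs; the gripper's body (75 mm by 188 mm) begins 65 mm behind the grasp point.
Start: joints at [-76.799, 7.471, 85.268, -0, 87.261, -4.893], TCP at [0.186, -0.57, 0.303] pointing down, gripper open.
Joint ranges: [-169.43, 169.43], [-51.17, 129.36], [1.28, 143.12], [-76.62, 256.62], [0, 156.53], [-152.29, 152.29]. Speed limits (degrees/s): [136.94, 136.94, 159.86, 180, 180, 180].

### API

Orientations are given as [roll, pitch, yaw] about the fixed x, y, z axes, in that order (R = Rz(yaw) Ry(pitch) Rx(roll)).
In Python, from bench import arm gives the robot as it stands.
- The arm moves only by the tool jog_arm, never from a script. Its arguments are lists of equal length, an entry for each row: "grip": the opening, from -1 (shut) to 1 (fully open); "xyz": the shift along the tool's x, y, z scaled (see below), a list of three; "spin": the turn about the tool's z scaled (see below). In form: {"grip": [grip, ...], "xyz": [[tx, ty, tz], ...], "spin": [spin, ...]}. A call has 1 to 12 rows; each row is the pose to reach, as a shift and turn from the pose measured when the call began, along the tool's axes at that moment; what a row does not reach only later rows make up. The controller multiplies each number of a shift by 0.2 m and each number of a turn by pi/4 rad. A row lasts 1/10 s, in which the tool goes at most 50 mm and 8.59 degrees, less where a joint would pass 70% of its speed; a pose out of reach is approached as far as the arm can. A call with a number of a shift or a turn outside -1 to 1 is refused whole. A call with a gripper value outside its range is refused whole. The fingers move at their own pace and stop on an object; "grip_force" is the grip in N (left out, the last holds). Time passes only in rows, so rows that repeat a pose let the fingers close. It gives the time, the measured TCP pose, the force and the opening at its end, in the units of the state.
- arm.state(): the state, without advancing time (a new reading comes with each control period).
- arm.get_image(name): name is "scene" or "top" or "wrist"; returns a dict with "color" (384x512x3 uint8, red, green, blue), "fx", "fy", "cx", "cy" (pixels), "k1" (the pictures are not rectified: a ray, as slopes to the right and down, at radius r is drawn at 1 + k1 r^2 times it, then the intrinsics apply), "cam_to_world" (4x4, takes a point from camera to world coordinates); the wrist camera has in their place "mount" (4x4, takes a point from camera to tool coordinates, whose origin is the TCP and whose axes are the tool frame's). Camera axes: x right, y up, looking along -z (the intrinsics and any distortion apply to the point x, -y, -z); pixel columns grow to the right and rows downward; lengths in m; the calibration is good to about 2 mm. A picture is of the moment at which its call begins: read the wrist's pose just before it. There is no depth.
- arm.finish_job(): hands the job in, once; it reports no verdict.
Trained networks look in a picture, given as the dict that the camera call returned (one of the last four; its "shot" number tells which), for a name from the list of things; names that differ only in an ending like _2 or _b are one class to them, and where a whole thing is asked for, a point or a joint stands for the part that bears it (a point fixed in the world has none). Each returns a list of dicts, best first, with "score" (0 to 1); they miss things now and then, are a little off and sometimes report something else, mostly with a low value. They report only what shows in the picture. A call takes as long as a camera call. They do not tell look-alikes from the thing itself.
- arm.boxes_of(picture, name): "position" ([x, y, z] in m, in world coordinates, good to about 4 mm: the middle of the surface that is visible of it).
- arm.cut_out(picture, name): "pixels" (384x512 bool, what is visible of it).
The state is a dict: "clock": time; "joint_positions": joint angles; "qvel": joint speeds; "joint_efforts": joint torques, N m; "ee_pos": TCP position; "tcp_rot": TCP orientation; "ft_force": force on the tool from outside, world axes, zero at the start; "moment": the same for the moment, N m; "finger_gap": opening from 0.0 (shut) to 1.0 (fully open).
Only numpy, scipy, OpenCV 4.12 (cv2) and the standard library are available. Lean on these libraries where they do the work, as an engineer would, in place of code of your own. Each camera call takes 0.05 s, during which the arm holds its last target. There are 200 camera calls.

## Working session

There is one attempt and no reset: what is moved stays moved. The work goes in short steps, Python scripts to look and compute and a tool call to move; the robot and the scene stay as the last step left them, time stands still between calls to the robot, and variables do not carry over. Pictures are saved under pics/ and viewed, about 8 in all and at most 12, crops included, and the job is handed in when it is done.

Besides the shell and the picture viewer there is one more tool, called after "Call:" in YAML: its name, and indented under it one key for each argument. jog_arm: Moves the arm, as the interface text tells. Its arguments: {"type":"object","properties":{"grip":{"type":"array"},"xyz":{"type":"array"},"spin":{"type":"array"},"grip_force":{"type":"number"}},"required":["grip","xyz","spin"]}

```bash
mkdir -p pics; ls
cat > h.py <<'E'
import numpy as np, cv2
from bench import arm
from scipy.spatial.transform import Rotation as R
def ray(p,u,v,T=None):
    T=np.array(p["cam_to_world"]) if T is None else T
    x=(u-p["cx"])/p["fx"]; y=(v-p["cy"])/p["fy"]
    d=np.hypot(x,y); r=d
    for _ in range(30): r=d/(1+p["k1"]*r*r)
    s=r/d if d>0 else 1
    v3=T[:3,:3]@np.array([x*s,-y*s,-1.]); return T[:3,3],v3/np.linalg.norm(v3)
def atz(p,u,v,z,T=None):
    o,d=ray(p,u,v,T); return o+d*(z-o[2])/d[2]
def proj(p,X,T=None):
    T=np.array(p["cam_to_world"]) if T is None else T
    c=T[:3,:3].T@(np.array(X)-T[:3,3]); x,y=c[0]/-c[2],-c[1]/-c[2]; k=1+p["k1"]*(x*x+y*y)
    return np.array([p["cx"]+p["fx"]*x*k,p["cy"]+p["fy"]*y*k])
def wristT(p,s):
    T=np.eye(4);T[:3,:3]=R.from_euler('xyz',s["tcp_rot"],degrees=True).as_matrix();T[:3,3]=s["ee_pos"]
    return T@np.array(p["mount"])
def save(p,n): cv2.imwrite(f"pics/{n}.png",np.ascontiguousarray(p["color"][:,:,::-1]))
E
cat > a.py <<'E'
from h import *
print(arm.state())
P={n:arm.get_image(n) for n in("scene","top")}
ims=[]
for n,p in P.items():
    print(n,np.array(p["cam_to_world"])[:3,3].round(3),p["fx"],p["k1"]); ims.append(p["color"])
    for t in("lid","meter_center","handwheel","nut_a","dome","port","camera"):
        c=arm.cut_out(p,t)
        for i,b in enumerate(arm.boxes_of(p,t)):
            print(t,round(b["score"],2),np.round(b["position"],3),proj(p,b["position"]).round() )
    save(p,n)
cv2.imwrite("pics/both.png",cv2.resize(np.vstack(ims),None,fx=.78,fy=.78)[:,:,::-1])
E
python3 a.py
```

```text
pics
{'clock': 0.0, 'joint_positions': array([-7.67995306e+01,  7.51312724e+00,  8.53290055e+01, -1.94760847e-03,
        8.72598255e+01, -4.89428098e+00]), 'qvel': array([-0.00610542,  0.08724189, -0.04847191, -0.07034861, -0.03405272,
        0.00467288]), 'joint_efforts': array([-1.88706828e-03, -5.59838712e+01, -4.91763103e+01,  7.66134518e-02,
        3.55825166e-02, -1.79784565e-04]), 'ee_pos': array([ 0.18625992, -0.56992904,  0.30171057]), 'tcp_rot': array([-1.79993239e+02,  1.01752512e-01, -7.19051487e+01]), 'ft_force': array([-0.47527876,  0.54685287, -0.86487542]), 'moment': array([-0.02571205,  0.06127228, -0.01398735]), 'finger_gap': 0.999372678860314}
scene [0.978 0.575 0.808] 440.30281320592184 -0.05557342700030877
lid 0.88 [ 0.541 -0.242  0.157] [213. 157.]
meter_center 0.78 [0.658 0.096 0.063] [253. 289.]
meter_center 0.78 [ 0.752 -0.05   0.054] [180. 269.]
handwheel 0.94 [0.608 0.286 0.012] [331. 356.]
nut_a 0.81 [0.347 0.195 0.014] [386. 265.]
nut_a 0.75 [ 0.576 -0.42   0.209] [167. 116.]
nut_a 0.64 [0.456 0.08  0.017] [318. 256.]
nut_a 0.39 [ 0.53  -0.225  0.042] [223. 194.]
dome 0.57 [0.474 0.25  0.034] [367. 303.]
dome 0.54 [ 0.539 -0.242  0.158] [214. 157.]
port 0.64 [ 0.531 -0.227  0.044] [222. 193.]
camera 0.81 [ 0.575 -0.425  0.204] [166. 116.]
top [ 0.401 -0.051  1.274] 482.0089334570225 -0.11903093737031828
lid 0.75 [ 0.531 -0.241  0.176] [349. 194.]
meter_center 0.87 [ 0.74  -0.065  0.067] [272. 118.]
meter_center 0.72 [ 0.529 -0.248  0.178] [352. 195.]
meter_center 0.62 [0.644 0.072 0.067] [218. 154.]
handwheel 0.69 [0.599 0.277 0.006] [144. 174.]
handwheel 0.61 [0.648 0.071 0.071] [218. 152.]
nut_a 0.78 [0.345 0.195 0.022] [170. 270.]
nut_a 0.62 [0.457 0.083 0.021] [214. 228.]
dome 0.56 [0.458 0.234 0.035] [155. 226.]
port 0.59 [ 0.525 -0.198  0.012] [322. 204.]
port 0.25 [0.647 0.075 0.07 ] [217. 152.]
camera 0.95 [ 0.572 -0.458  0.216] [447. 175.]
```

Run:
```python
import cv2,numpy as np
s=cv2.imread("pics/scene.png");t=cv2.imread("pics/top.png")
a=cv2.resize(s[80:380,120:420],(400,400),interpolation=cv2.INTER_CUBIC);b=cv2.resize(t[80:290,130:500],(705,400),interpolation=cv2.INTER_CUBIC)
cv2.imwrite("pics/a.png",cv2.resize(s,(800,600)));cv2.imwrite("pics/b.png",cv2.resize(t[70:295,120:500],(800,474),interpolation=cv2.INTER_CUBIC))
```

```text
(no output)
```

View pics/a.png

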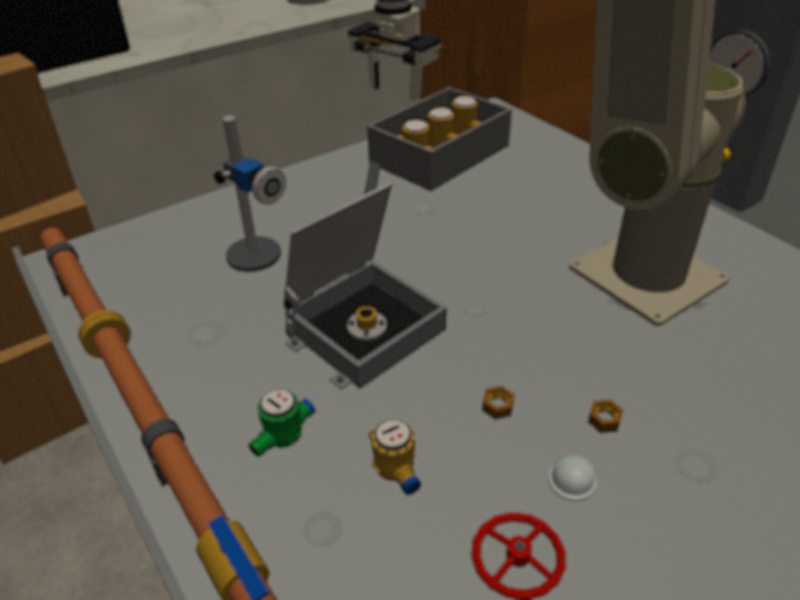

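View pics/b.png

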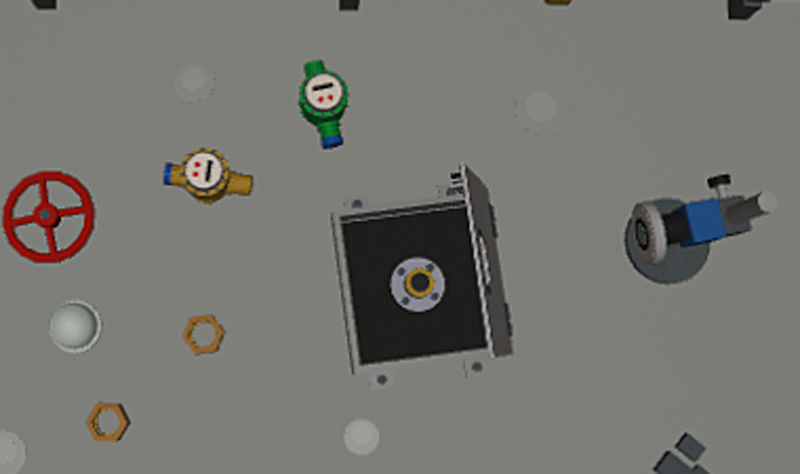

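Brass meter at scene (253,289) / top (218,152), with a blue end facing +y; the green one at scene (180,269) / top (272,118) is the look-alike. The lid is open towards the camera. I'll enlarge the camera and port next.

Run:
```python
import cv2,numpy as np
s=cv2.imread("pics/scene.png");t=cv2.imread("pics/top.png")
f=lambda im,x,y,w,h,k:cv2.resize(im[y:y+h,x:x+w],None,fx=k,fy=k,interpolation=cv2.INTER_CUBIC)
A=f(s,130,70,60,110,5)  #300x550
B=f(t,405,145,90,70,5) #450x350
C=f(t,190,130,90,40,5) #450x200
D=np.vstack([B,C])
cv2.imwrite("pics/c.png",np.hstack([A,D]))
cv2.imwrite("pics/d.png",f(t,265,135,110,115,5))
```

```text
(no output)
```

View pics/c.png

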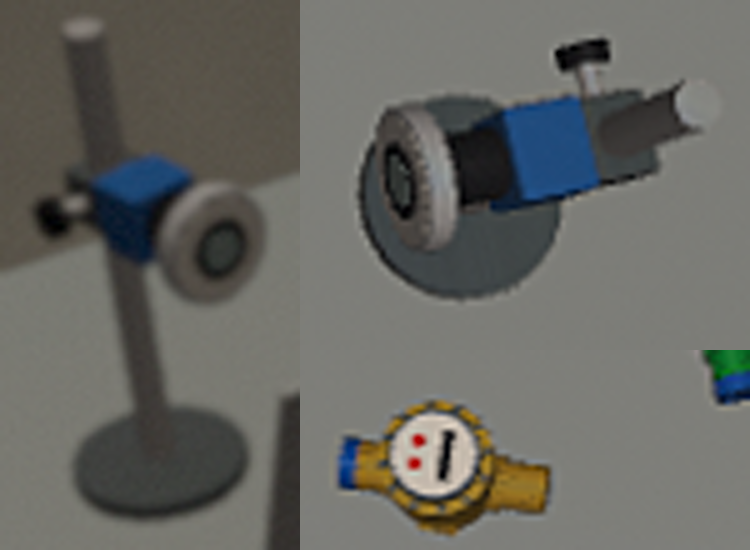

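View pics/d.png

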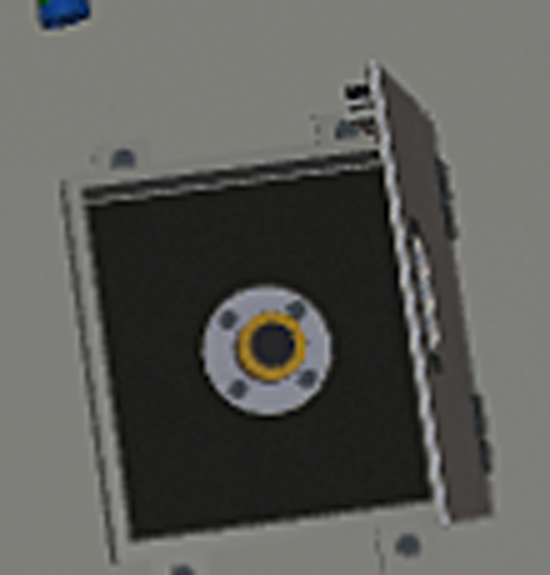

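```bash
cat > b.py <<'E'
from h import *
from scipy.optimize import least_squares
S=arm.get_image("scene");T=arm.get_image("top")
def tri(a,b):
    (o1,d1),(o2,d2)=ray(S,*a),ray(T,*b)
    t=np.linalg.lstsq(np.c_[d1,-d2],o2-o1,rcond=None)[0];p,q=o1+d1*t[0],o2+d2*t[1]
    return (p+q)/2,np.linalg.norm(p-q)
g=tri((174.4,119.6),(425,181.4));po=tri((146.6,75.4),(484.4,166))
print("glass",g,"post",po,"foot",atz(T,437,184.4,.01))
d=g[0]-po[0];print("horiz",np.hypot(d[0],d[1]),"dir",np.degrees(np.arctan2(d[1],d[0])))
k=1.5625
def lid(u,v,p):  # local hinge frame, v along lid
    x,y,a,q=p;return loc(u,v*np.cos(q),.0545+v*np.sin(q),p)
def loc(X,Y,z,p):
    x,y,a,q=p;c,s=np.cos(a),np.sin(a);return [x+c*X-s*Y,y+s*X+c*Y,z]
t=lambda x,y:(T,(x/5+265,y/5+135)); s=lambda x,y:(S,(x/k,y/k))
obs=[(lambda p:lid(.102,.193,p),t(375,62)),(lambda p:lid(-.102,.193,p),t(445,525)),
 (lambda p:lid(.102,.193,p),s(288,237)),(lambda p:lid(-.102,.193,p),s(389,188)),
 (lambda p:loc(.1,.19,0,p),t(63,182)),(lambda p:loc(-.1,.19,0,p),t(114,562)),
 (lambda p:loc(.1,.19,.052,p),s(361,363)),(lambda p:loc(-.1,.19,.052,p),s(445,312)),(lambda p:loc(.1,.19,.0,p),s(361,381)),
 (lambda p:loc(0,.095,.02,p),t(267,350))]
f=lambda p:np.concatenate([proj(i,m(p))-uv for m,(i,uv) in obs])
r=least_squares(f,[.53,-.3,.1,1.2],loss="soft_l1")
print("hinge x,y,yaw,q",r.x,np.degrees(r.x[2]));print(f(r.x).reshape(-1,2).round(1).tolist())
# meter: top crop C pixels
for n,u,v,z in(("dial",435,455,.0775),("inlet",347,463,.02),("outlet",545,483,.02)):
    print(n,atz(T,(u-300)/5+190,(v-350)/5+130,z))
E
python3 b.py
```

```text
glass (array([ 0.55910925, -0.41355685,  0.19440138]), np.float64(0.0031523432202199427)) post (array([ 0.57911684, -0.51000677,  0.29492679]), np.float64(0.002502019264821456)) foot [ 0.58010073 -0.5094529   0.01      ]
horiz 0.09850324792990506 dir 101.71923695644595
hinge x,y,yaw,q [ 0.53501434 -0.28360437  0.14829981  1.26542564] 8.496953440150488
[[-0.6, -0.3], [-0.0, -0.4], [0.9, -3.9], [0.5, -4.6], [-0.3, 1.9], [-0.0, 0.4], [-2.8, 1.2], [0.2, -4.4], [-1.6, 4.4], [0.4, -0.3]]
dial [0.64876964 0.07403141 0.0775    ]
inlet [0.65593637 0.12685886 0.02      ]
outlet [0.6461716  0.02124165 0.02      ]
```

```bash
cat >> h.py <<'E'
def plan(*targets):
    "targets (x,y,z,yaw): numbers for one call from the present pose"
    s=arm.state();M=R.from_euler('xyz',s["tcp_rot"],degrees=True).as_matrix();y0=s["tcp_rot"][2]
    print("t",round(s["clock"],2),"at",s["ee_pos"].round(4),s["tcp_rot"].round(2),"F",s["ft_force"].round(1),"gap",round(s["finger_gap"],3),"j",s["joint_positions"].round(0))
    for x,y,z,w in targets:
        d=-((w-y0+180)%360-180)
        print((M.T@(np.array([x,y,z])-s["ee_pos"])/.2).round(3).tolist(),round(d/45,3))
E
python3 -c "
from h import *
plan((.186,-.57,.4,-71.9),(.538,-.303,.4,8.5),(.36,-.44,.4,-32))"
```

```text
t 1.6 at [ 0.1864 -0.5703  0.3028] [-180.     -0.    -71.91] F [ 0.2  0.7 -0.1] gap 0.997 j [-77.   7.  85.   0.  87.  -5.]
[-0.002, 0.001, -0.486] -0.0
[-0.725, -2.086, -0.486] -1.787
[-0.35, -1.028, -0.486] -0.887
```

Call:
jog_arm:
  grip: [-1,-1,-1,-1,-1,-1,-1,-1,-1,-1]
  xyz:
    - [0,0,-0.25]
    - [0,0,-0.49]
    - [-0.07,-0.2,-0.49]
    - [-0.14,-0.4,-0.49]
    - [-0.21,-0.6,-0.49]
    - [-0.28,-0.8,-0.49]
    - [-0.34,-1,-0.49]
    - [-0.34,-1,-0.49]
    - [-0.34,-1,-0.49]
    - [-0.34,-1,-0.49]
  spin: [0,0,-0.15,-0.3,-0.45,-0.6,-0.75,-0.89,-0.89,-0.89]

```text
clock: 2.6
ee_pos: [0.3551, -0.4438, 0.4008]
tcp_rot: [180.0, 0.0, -32.0]
ft_force: [0.9, -0.4, 0.1]
finger_gap: 0.188
```

```bash
python3 -c "
from h import *
plan((.538,-.303,.4,8.5))"
```

```text
t 2.6 at [ 0.3551 -0.4438  0.4008] [ 1.7998e+02  1.0000e-02 -3.2050e+01] F [ 0.9 -0.4  0.1] gap 0.188 j [-56.   1.  81.  -0.  97. -24.]
[0.402, -1.082, 0.003] -0.901
```

Call:
jog_arm:
  grip: [-1,-1,-1,-1,-1,-1,-1,-1]
  xyz:
    - [0.08,-0.2,0]
    - [0.16,-0.4,0]
    - [0.24,-0.6,0]
    - [0.32,-0.8,0]
    - [0.4,-1,0]
    - [0.4,-1,0]
    - [0.4,-1,0]
    - [0.4,-1,0]
  spin: [-0.15,-0.3,-0.45,-0.6,-0.75,-0.9,-0.9,-0.9]

```text
clock: 3.4
ee_pos: [0.5284, -0.3177, 0.4006]
tcp_rot: [180.0, 0.0, 8.1]
ft_force: [-0.1, -0.3, 0.7]
finger_gap: 0.004
```

```bash
cat > c.py <<'E'
from h import *
H=np.array([.535,-.2836]);a=np.radians(8.5)
def L(Y,ztip,X=0): return (H[0]+np.cos(a)*X-np.sin(a)*Y,H[1]+np.sin(a)*X+np.cos(a)*Y,ztip+.084,8.5)
plan(L(-.02,.316),L(-.02,.1975))
T=arm.get_image("top");S=arm.get_image("scene")
cv2.imwrite("pics/e.png",np.hstack([cv2.resize(S["color"][60:260,120:320],(400,400)),cv2.resize(T["color"][100:300,260:460],(400,400))])[:,:,::-1])
E
python3 c.py
```

```text
t 3.4 at [ 0.5284 -0.3177  0.4006] [1.7998e+02 4.0000e-02 8.0800e+00] F [-0.1 -0.3  0.7] gap 0.004 j [-36.   9.  73.  -0.  98. -44.]
[0.058, -0.064, 0.003] -0.009
[0.058, -0.064, 0.595] -0.009
```

View pics/e.png

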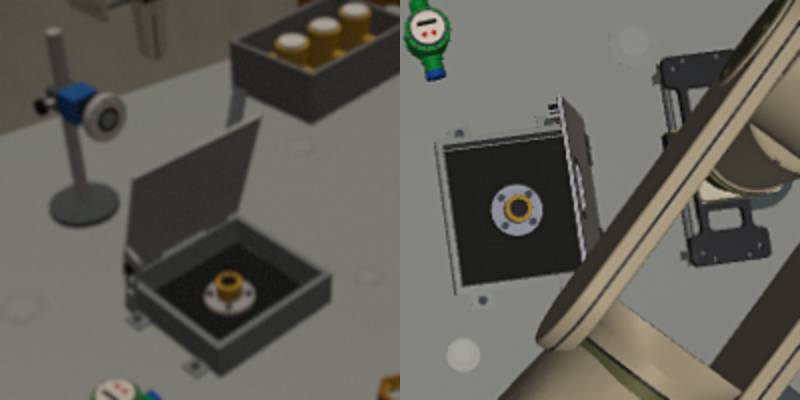

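The fingers hang above the gap between lens and lid, with the long side of the gripper parallel to the hinge (top view, right half at (690,150)). The lid has not moved.

Call:
jog_arm:
  grip: [-1,-1,-1,-1,-1]
  xyz:
    - [0.058,-0.064,0]
    - [0.058,-0.064,0.2]
    - [0.058,-0.064,0.4]
    - [0.058,-0.064,0.6]
    - [0.058,-0.064,0.6]
  spin: [-0.01,-0.01,-0.01,-0.01,-0.01]

```text
clock: 4.0
ee_pos: [0.5353, -0.3015, 0.2736]
tcp_rot: [-179.6, 0.5, 8.5]
ft_force: [-1.1, -0.1, -1.2]
finger_gap: 0.008
```

```bash
cat > d.py <<'E'
from c import L
from h import *
import sys
# finger (half depth 7.5) follows face; tip ahead/below
def tgt(q,r=.14):
    Y=r*np.cos(q)-.0025*np.sin(q);z=.0545+r*np.sin(q)+.0025*np.cos(q)
    # contact: leading finger side at top of face; keep tip corner (Y+.0075,z) on the face
    return L(Y-.0075,z)
plan(*[tgt(q) for q in map(float,sys.argv[1:])])
E
sed -i '/get_image/,$d;/^plan/d' c.py
python3 d.py 1.25 1.15 1.05 .95 .85 .75 .65 .55 .45
```

```text
t 4.0 at [ 0.5353 -0.3015  0.2736] [-179.56    0.49    8.48] F [-1.1 -0.1 -1.2] gap 0.008 j [-34.  11.  84.  -0.  85. -43.]
[0.012, -0.26, 0.009] -0.0
[0.012, -0.325, 0.034] -0.0
[0.012, -0.388, 0.065] -0.0
[0.012, -0.447, 0.102] -0.0
[0.013, -0.503, 0.145] -0.0
[0.013, -0.553, 0.193] -0.0
[0.013, -0.599, 0.247] -0.0
[0.014, -0.639, 0.304] -0.0
[0.014, -0.673, 0.365] -0.0
```

Call:
jog_arm:
  grip: [-1,-1,-1,-1,-1,-1,-1,-1,-1,-1,-1]
  xyz:
    - [0.012,-0.1,0]
    - [0.012,-0.2,0.005]
    - [0.012,-0.26,0.01]
    - [0.012,-0.325,0.034]
    - [0.012,-0.388,0.065]
    - [0.012,-0.447,0.102]
    - [0.012,-0.503,0.145]
    - [0.012,-0.553,0.193]
    - [0.012,-0.6,0.247]
    - [0.012,-0.64,0.304]
    - [0.012,-0.64,0.304]
  spin: [0,0,0,0,0,0,0,0,0,0,0]

```text
clock: 5.1
ee_pos: [0.5169, -0.1725, 0.2111]
tcp_rot: [-179.4, 0.7, 8.5]
ft_force: [0.0, -0.5, 0.1]
finger_gap: 0.005
```

```bash
python3 d.py .5 .4 .3 .2 .1 0 -.03 -.06
python3 - <<'E'
from h import *
S=arm.get_image("scene")
cv2.imwrite("pics/f.png",cv2.resize(S["color"][60:260,120:320],(600,600))[:,:,::-1])
E
```

```text
t 5.1 at [ 0.5169 -0.1725  0.2111] [-179.41    0.7     8.53] F [ 0.  -0.5  0.1] gap 0.005 j [-24.   3.  99.   0.  78. -32.]
[0.008, -0.008, 0.016] 0.001
[0.008, -0.039, 0.079] 0.001
[0.009, -0.063, 0.145] 0.001
[0.01, -0.081, 0.212] 0.001
[0.011, -0.092, 0.282] 0.001
[0.012, -0.096, 0.351] 0.001
[0.012, -0.096, 0.372] 0.001
[0.012, -0.095, 0.393] 0.001
```

View pics/f.png

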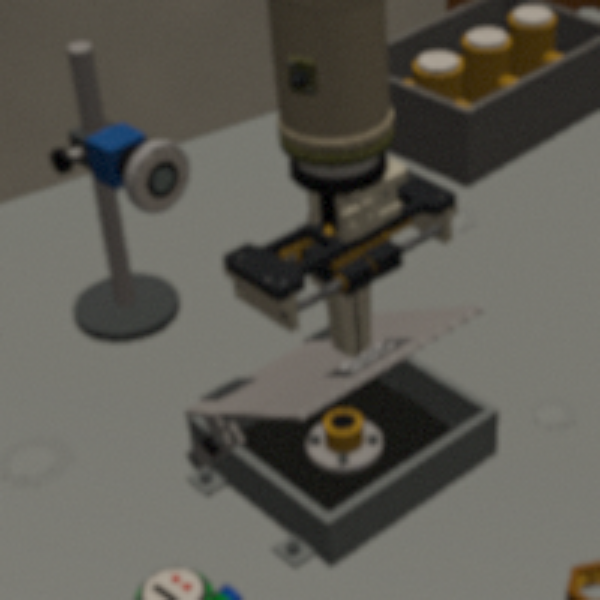

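The lid follows at about half open, with the fingertips on its face; I'll continue gently.

Call:
jog_arm:
  grip: [-1,-1,-1,-1,-1,-1,-1,-1,-1,-1,-1,-1]
  xyz:
    - [0.01,-0.02,0.04]
    - [0.01,-0.04,0.08]
    - [0.01,-0.052,0.11]
    - [0.01,-0.063,0.145]
    - [0.01,-0.073,0.18]
    - [0.01,-0.081,0.212]
    - [0.01,-0.087,0.245]
    - [0.01,-0.092,0.282]
    - [0.01,-0.094,0.31]
    - [0.01,-0.096,0.335]
    - [0.01,-0.096,0.352]
    - [0.01,-0.096,0.36]
  spin: [0,0,0,0,0,0,0,0,0,0,0,0]

```text
clock: 6.35
ee_pos: [0.5152, -0.1532, 0.1412]
tcp_rot: [-179.4, 0.7, 8.5]
ft_force: [-10.9, 5.2, 27.7]
finger_gap: 0.01
```

```bash
python3 d.py 0 -.03 -.06
```

```text
t 6.35 at [ 0.5152 -0.1532  0.1412] [-179.42    0.73    8.53] F [-10.9   5.2  27.7] gap 0.01 j [-22.   7. 104.   0.  71. -31.]
[0.002, -0.003, 0.001] 0.001
[0.002, -0.003, 0.022] 0.001
[0.002, -0.002, 0.043] 0.001
```

Call:
jog_arm:
  grip: [-1,-1,-1,-1,-1,-1]
  xyz:
    - [0,0,0.02]
    - [0,0,0.02]
    - [0,0,0.02]
    - [0,0,-0.2]
    - [0,0,-0.45]
    - [0,0,-0.7]
  spin: [0,0,0,0,0,0]

```text
clock: 6.95
ee_pos: [0.5163, -0.1542, 0.282]
tcp_rot: [-179.4, 0.8, 8.5]
ft_force: [0.6, 0.1, -1.2]
finger_gap: 0.01
```

```bash
python3 -c "
from h import *
plan((.648,.073,.28,30),(.595,-.035,.28,30))"
```

```text
t 6.95 at [ 0.5163 -0.1542  0.282 ] [-179.36    0.85    8.53] F [ 0.6  0.1 -1.2] gap 0.01 j [-22.  -1.  96.   0.  86. -31.]
[0.82, -1.026, 0.009] -0.477
[0.478, -0.531, 0.009] -0.477
```

Call:
jog_arm:
  grip: [1,1,1,1,1,1,1,1,1]
  xyz:
    - [0.14,-0.17,0]
    - [0.28,-0.34,0]
    - [0.42,-0.5,0]
    - [0.56,-0.67,0]
    - [0.7,-0.84,0]
    - [0.82,-1,0]
    - [0.82,-1,0]
    - [0.82,-1,0]
    - [0.82,-1,0]
  spin: [-0.1,-0.2,-0.3,-0.4,-0.48,-0.48,-0.48,-0.48,-0.48]

```text
clock: 7.85
ee_pos: [0.6484, 0.0671, 0.2814]
tcp_rot: [-179.1, 0.6, 30.1]
ft_force: [0.5, 0.2, -0.4]
finger_gap: 0.727
```

```bash
cat > e.py <<'E'
from h import *
s=arm.state();W=arm.get_image("wrist");T=wristT(W,s);save(W,"w")
S=arm.get_image("scene")
for b in arm.boxes_of(W,"meter_center"): print(b["score"],b["position"])
print(proj(W,(.648,.073,.0775),T))
cv2.imwrite("pics/g.png",np.hstack([W["color"],cv2.resize(S["color"][120:270,120:270],(384,384))])[:,:,::-1])
plan((.648,.073,.123,30))
E
python3 e.py
```

```text
0.74 [0.7407, -0.0565, 0.077]
0.62 [0.6507, 0.0799, 0.0699]
0.41 [0.4554, 0.0812, 0.0206]
[266.78716456 181.30592736]
t 8.0 at [0.6486 0.0667 0.282 ] [-179.11    0.56   30.04] F [-0.7 -0.8  0.8] gap 0.86 j [  1.  17.  77.   1.  87. -29.]
[0.021, -0.016, 0.795] 0.001
```

View pics/g.png

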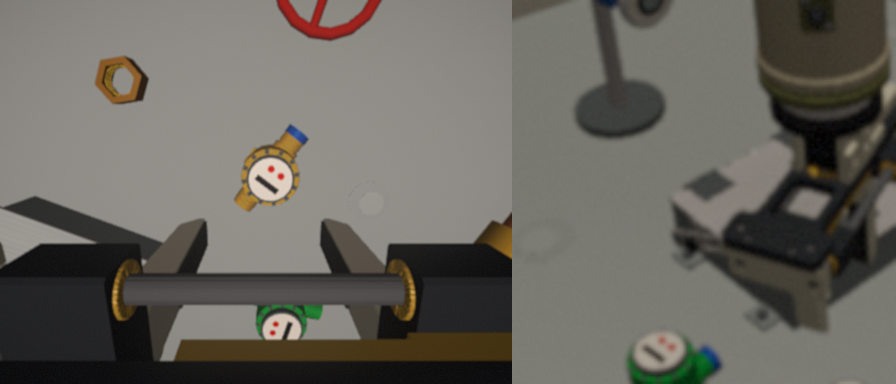

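Wrist view: the brass meter's dial is at (270,179), its blue inlet tip at (299,132) and its plain end at (242,205). The green look-alike is at (282,325). The lid looks flat.

Run:
```python
from h import *
s=arm.state();W=arm.get_image("wrist");T=wristT(W,s)
c=atz(W,270,179,.0775,T);i=atz(W,298,132,.022,T);o=atz(W,242,205,.022,T)
d=i-o;print(c,i,o,(i+o)/2,np.linalg.norm(d),np.degrees(np.arctan2(d[1],d[0])))
plan((c[0],c[1],.20,30),(c[0],c[1],.123,30))
```

```text
[0.64998843 0.07611754 0.0775    ] [0.65659699 0.12896545 0.022     ] [0.64369329 0.02130129 0.022     ] [0.65014514 0.07513337 0.022     ] 0.1084346696309634 83.1656229719089
t 8.05 at [0.6486 0.0667 0.2821] [-179.11    0.55   30.04] F [ 0.  -0.7 -0.3] gap 0.907 j [  1.  17.  77.   1.  87. -29.]
[0.033, -0.031, 0.411] 0.001
[0.037, -0.025, 0.796] 0.001
```

Call:
jog_arm:
  grip: [1,1,1,1,1,1]
  xyz:
    - [0.033,-0.031,0]
    - [0.033,-0.031,0.2]
    - [0.034,-0.03,0.4]
    - [0.035,-0.027,0.6]
    - [0.037,-0.025,0.795]
    - [0.037,-0.025,0.795]
  spin: [0,0,0,0,0,0]

```text
clock: 8.65
ee_pos: [0.6456, 0.0762, 0.1161]
tcp_rot: [-178.8, 1.1, 30.0]
ft_force: [-1.4, 0.4, -1.7]
finger_gap: 0.998
```

Call:
jog_arm:
  grip: [-1,-1,-1,-1,-1,-1,-1,-1]
  xyz:
    - [0,0,0]
    - [0,0,0]
    - [0,0,0]
    - [0,0,0]
    - [0,0,0]
    - [0,0,0]
    - [0,0,0]
    - [0,0,0]
  spin: [0,0,0,0,0,0,0,0]
  grip_force: 35

```text
clock: 9.45
ee_pos: [0.6472, 0.0764, 0.1183]
tcp_rot: [-178.9, 0.9, 30.0]
ft_force: [2.0, 0.9, 6.4]
finger_gap: 0.639
```

Call:
jog_arm:
  grip: [-1,-1,-1,-1,-1,-1,-1,-1,-1,-1,-1]
  xyz:
    - [0,0,-0.08]
    - [0,0,-0.2]
    - [0,0,-0.35]
    - [0,0,-0.5]
    - [0,0,-0.65]
    - [0,0,-0.8]
    - [0,0,-0.9]
    - [0,0,-0.9]
    - [0,0,-0.9]
    - [0,0,-0.9]
    - [0,0,-0.9]
  spin: [0,0,0,0,0.15,0.3,0.45,0.6,0.75,0.9,0.9]

```text
clock: 10.55
ee_pos: [0.6506, 0.0747, 0.2977]
tcp_rot: [-179.8, 1.5, -10.6]
ft_force: [-0.2, -0.2, -6.8]
finger_gap: 0.642
```

```bash
python3 -c "
from h import *
plan((.5227,-.2424,.295,-132),(.585,-.085,.295,-51))"
```

```text
t 10.55 at [0.6506 0.0747 0.2977] [-179.79    1.54  -10.59] F [-0.2 -0.2 -6.8] gap 0.642 j [ 2. 17. 75.  1. 90. 12.]
[-0.337, 1.676, 0.016] 2.698
[-0.175, 0.845, 0.015] 0.898
```

Call:
jog_arm:
  grip: [-1,-1,-1,-1,-1,-1,-1,-1]
  xyz:
    - [-0.03,0.12,0.01]
    - [-0.06,0.25,0.01]
    - [-0.09,0.4,0.01]
    - [-0.12,0.55,0.01]
    - [-0.15,0.7,0.01]
    - [-0.175,0.84,0.01]
    - [-0.175,0.84,0.01]
    - [-0.175,0.84,0.01]
  spin: [0.15,0.3,0.45,0.6,0.75,0.9,0.9,0.9]

```text
clock: 11.35
ee_pos: [0.5847, -0.0845, 0.2959]
tcp_rot: [179.1, 1.4, -51.0]
ft_force: [0.2, -0.4, -6.5]
finger_gap: 0.64
```

Call:
jog_arm:
  grip: [-1,-1,-1,-1,-1,-1,-1,-1]
  xyz:
    - [0,0,0]
    - [0,0,0]
    - [0,0,0]
    - [0,0,0]
    - [0,0,0]
    - [0,0,0]
    - [0,0,0]
    - [0,0,0]
  spin: [0.15,0.3,0.45,0.6,0.75,0.9,0.95,0.95]

```text
clock: 12.15
ee_pos: [0.5848, -0.0833, 0.2958]
tcp_rot: [178.4, 0.5, -93.5]
ft_force: [-0.1, -0.4, -7.1]
finger_gap: 0.644
```

```bash
python3 -c "
from h import *
plan((.5227,-.2424,.295,-132))"
```

```text
t 12.15 at [ 0.5848 -0.0833  0.2958] [178.41   0.46 -93.52] F [-0.1 -0.4 -7.1] gap 0.644 j [-13.   7.  86.   0.  88.  80.]
[0.813, 0.261, 0.005] 0.855
```

Spin first, then translate the last bit.

Call:
jog_arm:
  grip: [-1,-1,-1,-1,-1,-1,-1,-1,-1,-1,-1,-1]
  xyz:
    - [0,0,0]
    - [0,0,0]
    - [0.1,0.03,0]
    - [0.2,0.06,0]
    - [0.3,0.1,0]
    - [0.42,0.13,0]
    - [0.54,0.17,0]
    - [0.66,0.21,0]
    - [0.75,0.24,0]
    - [0.81,0.26,0]
    - [0.81,0.26,0]
    - [0.81,0.26,0]
  spin: [0.17,0.34,0.5,0.65,0.8,0.855,0.855,0.855,0.855,0.855,0.855,0.855]

```text
clock: 13.35
ee_pos: [0.5233, -0.2412, 0.2959]
tcp_rot: [178.5, -0.6, -131.9]
ft_force: [0.3, 0.5, -7.7]
finger_gap: 0.639
```

Run:
```python
from h import *
plan((.5227,-.2424,.295,-132))
S=arm.get_image("scene");T=arm.get_image("top");W=arm.get_image("wrist")
for p in(S,T): print([ (round(b["score"],2),np.round(b["position"],3).tolist()) for b in arm.boxes_of(p,"meter_center")])
k=4
a=cv2.resize(S["color"][85:235,130:280],(600,600),interpolation=cv2.INTER_CUBIC)
cv2.imwrite("pics/i.png",a[:,:,::-1])
cv2.imwrite("pics/j.png",np.vstack([cv2.resize(T["color"][120:240,300:500],(640,384)),])[:,:,::-1])
b=cv2.resize(T["color"][130:230,330:430],(400,400),interpolation=cv2.INTER_CUBIC);w=cv2.resize(W["color"],(400,300))
cv2.imwrite("pics/k.png",np.vstack([b,w[:200]])[:,:,::-1])
```

```text
t 13.35 at [ 0.5233 -0.2412  0.2959] [ 178.45   -0.6  -131.91] F [ 0.3  0.5 -7.7] gap 0.639 j [-30.   5.  88.  -0.  88. 102.]
[0.006, -0.002, 0.004] 0.002
[(0.95, [0.756, -0.049, 0.055]), (0.87, [0.524, -0.212, 0.207])]
[(0.73, [0.499, -0.23, 0.246]), (0.58, [0.74, -0.068, 0.068])]
```

View pics/i.png

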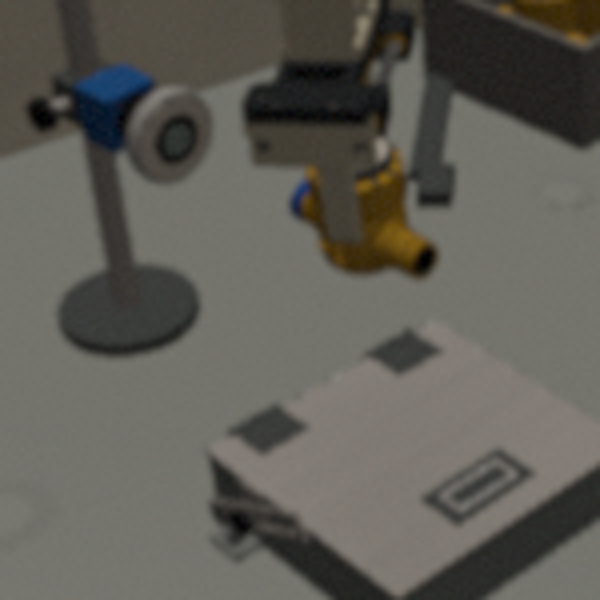

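The lid lies flat and shut. The meter is held upright with its blue inlet (302,200) facing the lens (178,140) and its plain end at (425,258). I'll compare this with the predicted projections.

Run:
```python
from h import *
from scipy.optimize import least_squares
s=arm.state();S=arm.get_image("scene");W=arm.get_image("wrist")
g=np.array([.559,-.4136,.1944]);a=np.radians(102);d=np.array([np.cos(a),np.sin(a),0])
e=s["ee_pos"];z=e[2]-.1183+.02;m=np.r_[e[:2],z];b=np.radians(-78);x=np.array([np.cos(b),np.sin(b),0])
print("pred inlet",proj(S,m+.055*x),"seen ~205.5,135 (edge); pred outlet",proj(S,m-.055*x),"seen 236.2,149.5")
print("inlet in cam",(m+.055*x-g)@d,(m+.055*x-g)@[-d[1],d[0],0],z-g[2])
print("outlet seen at plane z:",atz(S,236.2,149.5,z),"pred",m-.055*x)
T=wristT(W,s);print(proj(W,m+.055*x,T),proj(W,m-.055*x,T),proj(W,m+[0,0,.0575],T))
cv2.imwrite("pics/l.png",cv2.resize(W["color"],(800,600))[:,:,::-1])
```

```text
pred inlet [203.29829234 134.21304109] seen ~205.5,135 (edge); pred outlet [233.59931543 150.08256482] seen 236.2,149.5
inlet in cam 0.12121901092876995 -0.0009916726126802825 0.0031927232596304367
outlet seen at plane z: [ 0.50541205 -0.18549557  0.19759272] pred [ 0.51189687 -0.1872275   0.19759272]
[317.19168076 152.92132705] [216.62200372 281.1437651 ] [265.05995625 269.75804422]
```

View pics/l.png

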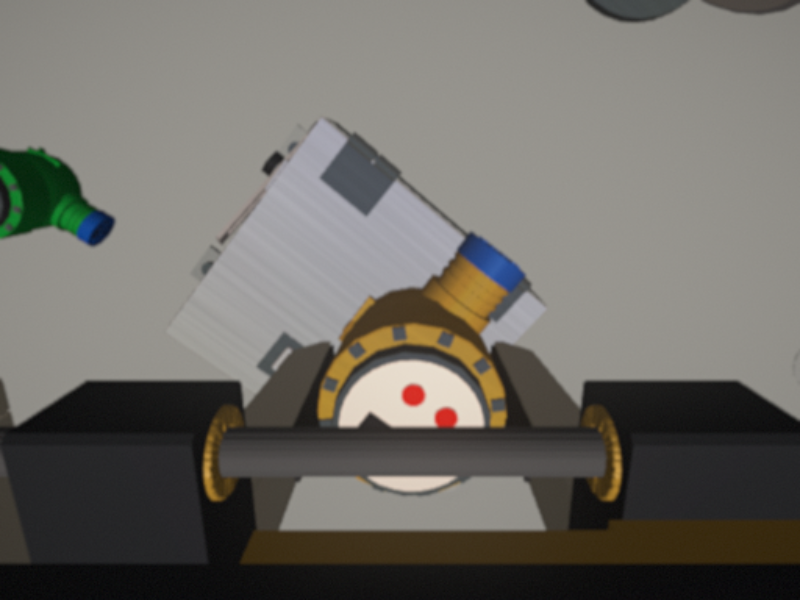

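View pics/k.png

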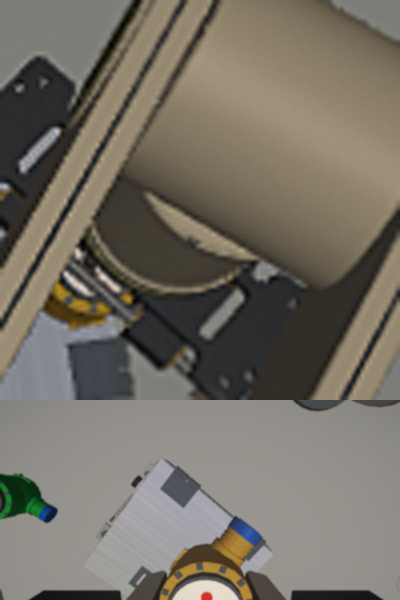

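Run:
```python
from h import *
s=arm.state();W=arm.get_image("wrist");T=wristT(W,s);k=1.5625
z=s["ee_pos"][2]-.0983
c=atz(W,413/k,425/k,z+.0575,T);ax=[]
l=atz(W,473/k,237/k,z+.004,T);r=atz(W,525/k,275/k,z+.004,T);i=(l+r)/2
print(c,l,r,i,np.linalg.norm(l-r),np.linalg.norm((i-c)[:2]),"yaw via centre",np.degrees(np.arctan2(*(i-c)[1::-1])),"via face",np.degrees(np.arctan2(*(r-l)[1::-1])))
```

```text
[ 0.52256999 -0.24024699  0.25512345] [ 0.54197073 -0.28908458  0.20162345] [ 0.51703988 -0.29459788  0.20162345] [ 0.5295053  -0.29184123  0.20162345] 0.025533191843972246 0.052058275700166315 yaw via centre -82.3441775604674 via face -167.53008192870564
```

Call:
jog_arm:
  grip: [-1,-1,-1,-1]
  xyz:
    - [0,0,0.01]
    - [0,0,0.015]
    - [0,0,0.015]
    - [0,0,0.015]
  spin: [0,0,0,0]

```text
clock: 14.15
ee_pos: [0.523, -0.2414, 0.2928]
tcp_rot: [178.5, -0.6, -131.9]
ft_force: [-0.5, 0.1, -5.9]
finger_gap: 0.638
```

```bash
python3 -c "
from h import *
plan()
print(arm.finish_job())"
```

```text
t 14.15 at [ 0.523  -0.2414  0.2928] [ 178.46   -0.63 -131.94] F [-0.5  0.1 -5.9] gap 0.638 j [-30.   5.  89.  -0.  88. 102.]
the job is handed in; nothing more can be done
None
```

I lowered the lid with the closed fingertips, gripped the brass meter by its head ring, turned it about 162° and held it in front of the lens. I then handed the job in at 14.2 s. No verdict was reported, so the checks below are my own.

- **Lid:** it took about 28 N at the end of the push, and the fingertips stopped at its shut height. The later pictures show it lying flat. I moved it at about 1 rad/s, and slower towards the end.
- **Meter position:** the wrist picture puts the inlet about 12.5 cm from the lens and 3.5 mm off its line of sight sideways. Taking its height from the arm pose, it is about level with the lens. The arm pose predicted 12.1 cm and 1 mm.
- **Meter angle:** the wrist picture gave two pipe directions, −82° and −77.5°, against the −78° wanted. In the scene picture, the plain end was about 7 mm to the side of where the arm pose predicted it. The worst of these is about 5°, and 9° is allowed. The tool was tilted less than 2° from vertical.
- **Grip:** the fingers stopped about 59 mm apart on the 60 mm ring, carrying about 6–7 N.
- **Other things:** I planned the path clear of the camera, and saw no unexpected contact force. I did not measure the handwheel, nuts and dome again at the end, but nothing came near them.

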